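# Ease the falling lid of a camera dark box shut on one finger

## Task

The dome camera in the dark box is ready for its night check, so shut the box's lid without a jolt: tip the open lid forward past upright, catch it from below on the outside of a finger as it falls, and ease it down slowly until it is fully shut. Never let the lid drop or slam, do not pinch it or press it down hard, and leave the box, the camera inside and everything around them where they are.

Things in the scene. Friction and masses are not known exactly. Their poses are not given: they have to be found in the camera images.
- dark_box: light-tight test box, grey sheet steel with black lining, loose on four rubber feet, 3 kg: 160 mm deep (its x), 200 wide (its y), rim 120 mm above the bench. Origin: centre of its underside at bench level. Its -x side is the front, facing roughly to the robot's right; the hinge runs along its +x top edge. A sideways push of over about 15 N slides it; it must stay within 20 mm
- lid (a joint): lid angle, rad: 0 shut, 1.57 upright, 1.85 stop leaning back; starts 1.58 to 1.66. Stiff damped hinge: about 0.4 kg, it stays within 0.11 of upright; pushed below 1.4 it falls by itself, slowly at first (1.2 to 0.75 in 1.2 to 2 s, then 1 to 1.5 s to shut) and lands at 0.5 to 0.8 rad/s if uncaught. Easing down: under 0.3 rad/s below 0.35 rad. 2 N up at the lip carries it; fingers may push up to 30 N
- lid_lip (a point): centre of the lid's front edge: middle of the hemmed round edge (8 mm diameter, 150 mm long, parallel to the hinge) of the lift lip, 190 mm from the hinge, 3 mm to the lid's outer side of it. The lip, a 6 mm plate in the plane of the lid's top, stands 22 mm out from the 15 mm deep skirt; shut, its underside is 120 mm above the bench with free space below. Open, the skirt points to the front
- lid_hinge (a point): point on the hinge axis, in the middle of the lid's width; 120 mm above the bench and 80 mm behind (+x of) the box's middle
- camera: white dome camera, 100 mm diameter, 72 mm high with a dark dome, standing loose on the floor of the dark box, wholly below its rim; origin at the centre of its underside. Not to be disturbed
- carton: cardboard carton 130 x 130 x 110 mm high with a dome camera on top, to the left; origin at the centre of its underside. Not to be disturbed
- carton_camera: white dome camera 100 mm diameter, 72 mm high, on top of the carton; origin at the centre of its underside. Not to be disturbed
- bench_camera: white dome camera 100 mm diameter, 72 mm high, on the bench to the right; origin at the centre of its underside. Not to be disturbed
- screwdriver: screwdriver 170 mm long lying behind the box's hinge side, along the hinge; origin near its middle, at bench level. Not to be disturbed
- bubble_cap: dark spare dome cover, 80 mm diameter, 36 mm high, lying beside the box (its -y side); origin at the centre of its underside. Not to be disturbed
- tape: white roll of tape, 90 mm diameter, 20 mm high, lying to the right of the box; origin at the centre of its underside. Not to be disturbed
- tester: grey hand-held tester 110 x 70 x 18 mm lying to the right of the box; origin at the centre of its underside. Not to be disturbed

How it is judged (in metres and radians):
On the way, in this order (a step that is already met when the one before it is completed fails the run):
1. the lid is tipped forward past upright (value of joint lid below 1.3 rad), for 0.02 s.
2. the lid is caught and carried on the fingers while still well open (value of joint lid between 0.25 and 1.1 rad and velocity of joint lid above -0.3 rad/s and contact force between the fingers and dark_box above 0.3 N), for 0.2 s.
At the end, for the whole second after the job is handed in: lid fully shut (joint under 0.02 rad), box at rest within 20 mm of its start, camera inside within 25 mm of its start, bystanders within 20 mm of theirs (value of joint lid below 0.02 rad and linear speed of dark_box below 0.01 m/s and distance of each of dark_box, carton, carton_camera, bench_camera, screwdriver, bubble_cap, tape, tester from where it was at the start of the episode below 0.02 m and distance of camera from where it was at the start of the episode below 0.025 m); the robot touches nothing.
It fails at once if the lid drops or slams: faster than 0.3 rad/s in the last 0.35 rad (only the last 5 mm of lip height are excused) (value of joint lid between 0.025 and 0.35 rad and velocity of joint lid below -0.3 rad/s).
It fails at once if the lid or box is pinched or forced (more than 30 N from the fingers) (contact force between the fingers and dark_box above 30 N).
It fails at once if the box is pushed away, lifted or tipped (distance of dark_box from where it was at the start of the episode above 0.02 m or angle between dark_box's own z axis and vertical above 0.06 rad or height (world z) of dark_box above 0.01 m).
It fails at once if the camera in the box is disturbed (distance of camera from where it was at the start of the episode above 0.025 m).
It fails at once if a bystander is disturbed (distance of any of carton, carton_camera, bench_camera, screwdriver, bubble_cap, tape, tester from where it was at the start of the episode above 0.02 m).
It also fails if it takes over 51 s, if anything falls off the work surface, if the arm or the gripper's body presses on something with over 40 N, if the wrist force passes 120 N, or if a joint passes its speed limit or range.

## Robot

A 6-joint arm with a two-finger parallel gripper is mounted at the origin on the work surface. World frame = base frame: x ahead of the robot, y to its left, z up, the work surface at z = 0. Lengths are in m, angles in degrees, forces in N, time in s.
With the tool pointing down it reaches from about 0.35 to 0.875 m from the base axis. Payload 4.2 kg.
Tool frame: the origin (TCP) lies midway between the tips of the shut fingers; the grasp point (between the pads) lies 19 mm behind it; z points along the fingers, y is the direction in which the jaws open and shut (so a half turn about z gives the same grasp; the last joint's range is limited). The gripper opens to 87 mm and grips with 3 to 60 N. Pads are 19 mm wide; open, the fingers measure 117 mm over their backs; the gripper's body (75 mm by 190 mm) begins 51 mm behind the grasp point.
Start: joints at [-53.824, 22.042, 0.453, 0, -68.411, -14.817], TCP at [0.228, -0.582, 0.223] pointing down, gripper open.
Joint ranges: [-179.83, 179.83], [-69.29, 118.12], [-61.27, 80.66], [-181.25, 117.63], [-171.15, -9.14], [-177.46, 177.46]. Speed limits (degrees/s): [159.86, 159.86, 180, 180, 180, 180].

## Interface

Orientations are given as a 3x3 rotation matrix whose columns are the frame's x, y, z axes.
In Python, from station import r gives the robot as it stands.
- The arm moves only by the tool servo_tool, never from a script. Its arguments are lists of equal length, an entry for each row: "slide": the shift along the world's x, y, z in units of 60 mm (1.0 is 60 mm), a list of three; "twist": the turn, a rotation vector about the world's x, y, z in units of 6 degrees (1.0 is 6 degrees), a list of three; "gripper": the closure, from 0 (fully open) to 1 (shut). In form: {"slide": [[x, y, z], ...], "twist": [[wx, wy, wz], ...], "gripper": [gripper, ...]}. A call has 1 to 12 rows; each row shifts and turns the commanded pose from where the row before left it; what a row does not reach is not made up. A row lasts 1/8 s, in which the tool goes at most 62.5 mm and 10.7 degrees, less where a joint would pass 70% of its speed; a pose out of reach is approached as far as the arm can. A call is refused whole if a number of a shift passes 1 or a number of a turn 1, either way. A call with a gripper value outside its range is refused whole. The fingers move at their own pace and stop on an object; the grip force is fixed at half the most. Time passes only in rows, so rows that do not move let the fingers close. It gives the time, the measured TCP pose, the force and the opening at its end, in the units of the state.
- r.sense(): the state, without advancing time (a new reading comes with each control period).
- r.capture(name): name is "scene" or "top" or "wrist"; returns a dict with "image" (420x560x3 uint8, blue, green, red), "intrinsics" (3x3 intrinsics, pixels), "R" (3x3) and "t" (3): a world point X has camera coordinates R X + t. Camera axes: x right, y down, z forward; pixel columns grow to the right and rows downward; lengths in m; the calibration is good to about 2 mm. A picture is of the moment at which its call begins. There is no depth.
- r.finish_job(): hands the job in, once; it reports no verdict.
The state is a dict: "time_s": time; "joints": joint angles; "joint_velocities": joint speeds; "effort": joint torques, N m; "tcp_pos": TCP position; "ee_rot": TCP orientation; "wrist_force": force on the tool from outside, world axes, zero at the start; "moment": the same for the moment, N m; "gripper_width": opening from 0.0 (shut) to 1.0 (fully open).
Only numpy, scipy, OpenCV 4.12 (cv2) and the standard library are available. Lean on these libraries where they do the work, as an engineer would, in place of code of your own. Each camera call takes 0.05 s, during which the arm holds its last target.

## Working session

There is one attempt and no reset: what is moved stays moved. The work goes in short steps, Python scripts to look and compute and a tool call to move; the robot and the scene stay as the last step left them, time stands still between calls to the robot, and variables do not carry over. Pictures are saved under pics/ and viewed, and the job is handed in when it is done.

Besides the shell and the picture viewer there is one more tool, called after "Call:" as name(argument=value, ...) on one line, values as JSON. servo_tool: Moves the arm, as the interface text tells. Its arguments: {"type":"object","properties":{"slide":{"type":"array","items":{"type":"array","items":{"type":"number"}}},"twist":{"type":"array","items":{"type":"array","items":{"type":"number"}}},"gripper":{"type":"array","items":{"type":"number"}}},"required":["slide","twist","gripper"]}

```bash
mkdir -p pics; ls
python3 - <<'E'
from station import r
import cv2,json
s=r.sense();print(s)
for n in("scene","top","wrist"):
    c=r.capture(n);cv2.imwrite(f"pics/{n}0.png",c["image"]);print(n,c["intrinsics"].tolist(),c["R"].tolist(),c["t"].tolist())
E
```

```text
pics
{'time_s': 0.0, 'joints': array([-5.38231183e+01,  2.20924555e+01,  3.79131365e-01, -2.99786024e-02,
       -6.84113342e+01, -1.48169432e+01]), 'joint_velocities': array([ 0.05218581,  0.06690974, -0.00873165, -0.07968257,  0.02491294,
        0.00763548]), 'effort': array([-3.20871559e-04, -3.90666175e+01,  1.87407303e+01,  4.21988457e+00,
        1.09408065e-02, -2.20407014e-04]), 'tcp_pos': array([ 0.22744332, -0.58149147,  0.22143477]), 'ee_rot': array([[-9.31380968e-01, -3.64044912e-01, -8.91524313e-04],
       [-3.64045994e-01,  9.31378730e-01,  2.04336545e-03],
       [ 8.64699853e-05,  2.22770755e-03, -9.99997515e-01]]), 'wrist_force': array([ 0.03154017,  0.1974086 , -0.42413476]), 'moment': array([ 0.03285549,  0.00106344, -0.04382031]), 'gripper_width': 1.0015139154503392}
scene [[538.1415793548213, 0.0, 277.24086247145175], [0.0, 538.1415793548213, 212.23804984310763], [0.0, 0.0, 1.0]] [[-0.8114741804266242, 0.5842479522431748, 0.012805655024058222], [0.4779732045396666, 0.6761559105693047, -0.5606735238481273], [-0.33623097751846165, -0.44885132828348784, -0.8279379293492528]] [0.5097111005876841, -0.22902510715053176, 1.7438868570993913]
top [[508.7215634662645, 0.0, 275.0252542714323], [0.0, 508.7215634662645, 215.13155646325134], [0.0, 0.0, 1.0]] [[-0.02947082652709445, -0.999544217147154, 0.006544337360903247], [-0.97058717013865, 0.02705076354398814, -0.23922541953967785], [0.23893935537298486, -0.013402020719676958, -0.9709420015091387]] [-0.008349679816228054, 0.6353184892324426, 1.3604810098108842]
wrist [[350.2739683525018, 0.0, 281.52328121575357], [0.0, 350.2739683525018, 208.62336731586888], [0.0, 0.0, 1.0]] [[-0.3641089942734075, 0.9313514466859467, 0.003020437915412615], [0.8937738959945201, 0.348502527154519, 0.2823370528387832], [0.2619023923678127, 0.10550104891851525, -0.9593105157086043]] [0.6237709232890336, -0.03478957488520791, 0.39162729015484204]
```

View pics/scene0.png

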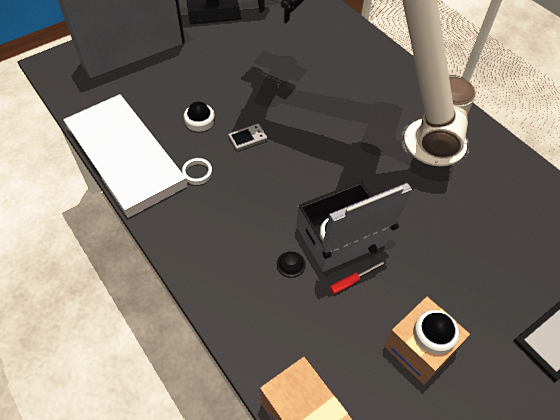

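View pics/top0.png

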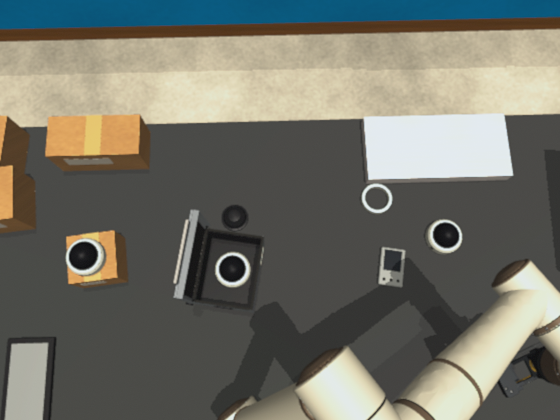

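View pics/wrist0.png

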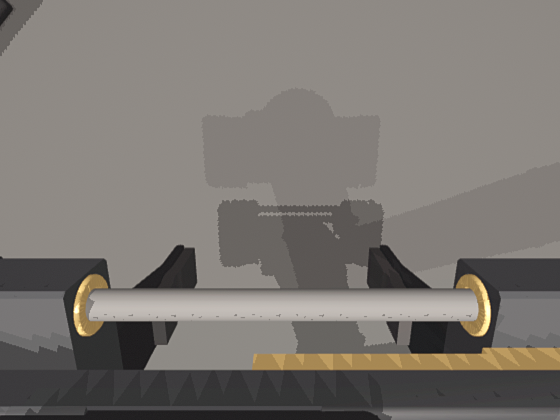

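The top view shows the open box around (230,268), with its lid on the left at x≈190. The tester is at (391,267), the tape at (377,198), the cap at (234,216) and the carton at (95,258). I'll zoom in for corner pixels.

Run:
```python
import cv2
a=cv2.imread("pics/top0.png")[195:320,160:285];cv2.imwrite("pics/topz.png",cv2.resize(a,None,fx=4.8,fy=4.8,interpolation=cv2.INTER_CUBIC))
a=cv2.imread("pics/scene0.png")[175:305,280:420];cv2.imwrite("pics/scz.png",cv2.resize(a,None,fx=4.5,fy=4.5,interpolation=cv2.INTER_CUBIC))
```

```text
(no output)
```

View pics/topz.png

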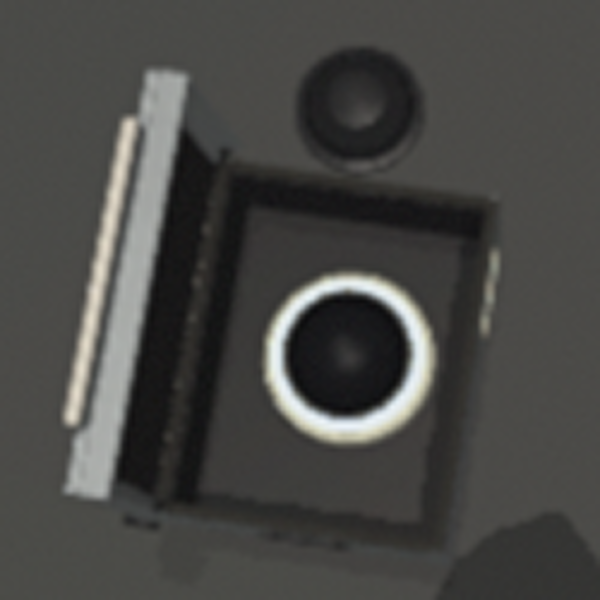

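View pics/scz.png

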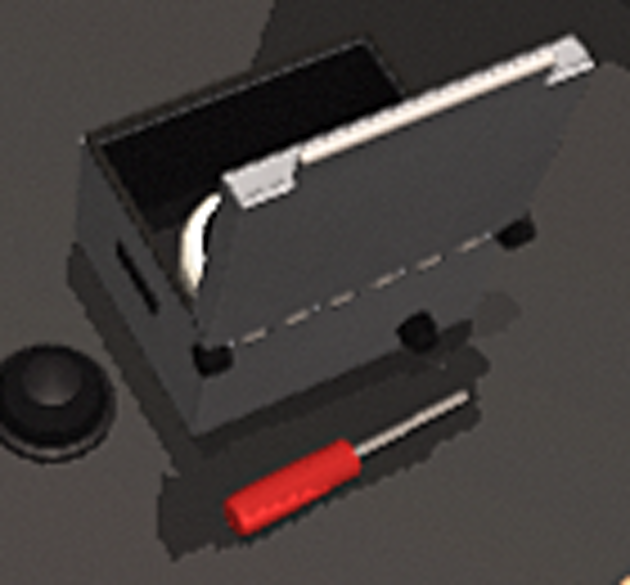

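```bash
cat > h.py <<'E'
import numpy as np,cv2
from scipy.optimize import least_squares
from scipy.spatial.transform import Rotation as Ro
CAM={}
def proj(c,X):
    p=np.asarray(X)@c["R"].T+c["t"];p=p@c["intrinsics"].T;return p[:,:2]/p[:,2:]
def box(x,y,yaw):
    c,s=np.cos(yaw),np.sin(yaw);R=np.array([[c,-s,0],[s,c,0],[0,0,1]]);return lambda P:np.asarray(P)@R.T+[x,y,0]
def lid(q,d,n,yy):  # d from hinge, n outer offset (up when shut)
    return [0.08-d*np.cos(q)-0+n*np.sin(q), yy, 0.12+d*np.sin(q)+n*np.cos(q)]
E
python3 - <<'E'
from h import *
from station import r
T=r.capture("top");S=r.capture("scene")
tz=lambda u,v:(160+u/4.8,195+v/4.8)
sz=lambda u,v:(280+u/4.5,175+v/4.5)
obs=[(T,[-.08,-.1,.12],tz(499,198)),(T,[.08,-.1,.12],tz(228,155)),(T,[.08,.1,.12],tz(160,505)),(T,[-.08,.1,.12],tz(447,550)),
(S,[-.08,-.1,.12],sz(82,138)),(S,[-.08,.1,.12],sz(368,38)),(S,[.08,-.1,0.006],sz(195,437)),
(T,-.075,tz(131,120)),(T,.075,tz(71,423)),(S,-.075,sz(300,158)),(S,.075,sz(556,58))]
def f(p):
    b=box(*p[:3]);e=[]
    for c,P,uv in obs:
        if np.isscalar(P):P=lid(p[3],.190,.003,P)
        e.append(proj(c,b([P]))[0]-uv)
    return np.ravel(e)
s=least_squares(f,[.63,.1,1.5,1.6],loss="soft_l1");print(s.x,np.degrees(s.x[2]));print(f(s.x).reshape(-1,2).round(1))
b=box(*s.x[:3]);print("hinge",b([[.08,0,.12]]),"lip",b([lid(s.x[3],.19,.003,0)]),"front",b([[-.08,0,.12]]))
# bystander approx
def ray(c,uv,z):
    d=c["R"].T@np.linalg.inv(c["intrinsics"])@[*uv,1];o=-c["R"].T@c["t"];return o+d*(z-o[2])/d[2]
for n,uv,z in(("cap",(234,216),.02),("tape",(377,198),.01),("tester",(391,267),.01),("bcam",(444,236),.04),("carton cam",(86,257),.16),("wht corner",(364,180),.03)):print(n,ray(T,uv,z).round(3))
E
```

```text
[0.48219157 0.10221729 1.39764113 1.6395879 ] 80.07893799478046
[[-0.2 -0.3]
 [-1.9  0.4]
 [-1.1  1. ]
 [-0.7  0.5]
 [-0.6 -1.3]
 [-0.4 -4.2]
 [-0.9 -0.2]
 [-0.4 -0.4]
 [-0.1 -0.1]
 [ 0.   0.2]
 [-0.9 -0.4]]
hinge [[0.49597486 0.18102097 0.12      ]] lip [[0.49874065 0.19683391 0.3093444 ]] front [[0.46840827 0.0234136  0.12      ]]
cap [0.65  0.093 0.02 ]
tape [ 0.696 -0.334  0.01 ]
tester [ 0.487 -0.358  0.01 ]
bcam [ 0.569 -0.511  0.04 ]
carton cam [0.516 0.469 0.16 ]
wht corner [ 0.747 -0.295  0.03 ]
```

```bash
cat >> h.py <<'E'
P0=np.array([0.48219157,0.10221729,1.39764113]);H=np.array([.49597,.18102,.12])
F=np.array([-np.cos(P0[2]),-np.sin(P0[2]),0]);Bv=np.array([-np.sin(P0[2]),np.cos(P0[2]),0]);Z=np.array([0,0,1.])
def W(f,z,l=0): return np.array([H[0],H[1],0])+f*F+l*Bv+z*Z
def inv(X): d=np.asarray(X)-[H[0],H[1],0];return (d@F).round(4),d[2].round(4),(d@Bv).round(4)
def Rt(p): 
    z=-F*np.cos(p)-Z*np.sin(p);y=Bv;return np.c_[np.cross(y,z),y,z]
E
python3 - <<'E'
from h import *
from station import r
s=r.sense();c=r.capture("wrist")
print("cam in tool",s["ee_rot"].T@(-c["R"].T@c["t"]-s["tcp_pos"]))
print(Ro.from_matrix(Rt(np.radians(35))@s["ee_rot"].T).as_rotvec(degrees=True),Rt(np.radians(35)))
print("pre",W(.16,.40)-s["tcp_pos"])
yaw=Ro.from_euler("z",59,degrees=True)
print(F,Bv)
E
```

```text
cam in tool [ 7.73031425e-02 -1.49811780e-04 -1.62045772e-01]
[ 44.33236207 -36.3350181   53.95959483] [[-0.09882218 -0.98504606  0.1411327 ]
 [-0.56499921  0.17229122  0.80690249]
 [-0.81915204  0.         -0.57357644]]
pre [0.2408463  0.60523419 0.17795396]
[-0.17229122 -0.98504606  0.        ] [-0.98504606  0.17229122  0.        ]
```

Call:
servo_tool(slide=[[0.2,0.7,0.5],[0.3,0.84,0.5],[0.34,0.84,0.5],[0.34,0.84,0.5],[0.34,0.84,0.5],[0.34,0.84,0.47],[0.34,0.84,0],[0.34,0.84,0],[0.34,0.84,0],[0.34,0.84,0],[0.34,0.84,0],[0.34,0.84,0]], twist=[[0,0,0],[0,0,0],[0,0,0],[0,0,0],[0,0,0],[0,0,0],[0,0,0],[0,0,0],[0,0,0],[0,0,0],[0,0,0],[0,0,0]], gripper=[1,1,1,1,1,1,1,1,1,1,1,1])

```text
time_s: 1.8
tcp_pos: [0.4618, 0.0162, 0.4011]
ee_rot: [[-0.931, -0.365, 0.001], [-0.365, 0.931, 0.0], [-0.001, -0.0, -1.0]]
wrist_force: [0.9, -1.5, 0.8]
gripper_width: 0.009
```

Call:
servo_tool(slide=[[0,0,0],[0,0,0],[0,0,0],[0,0,0],[0,0,0],[0,0,0],[0,0,0],[0,0,0],[0,0,0],[0,0,0],[0,0,0],[0,0,0]], twist=[[0.616,-0.505,0.75],[0.616,-0.505,0.75],[0.616,-0.505,0.75],[0.616,-0.505,0.75],[0.616,-0.505,0.75],[0.616,-0.505,0.75],[0.616,-0.505,0.75],[0.616,-0.505,0.75],[0.616,-0.505,0.75],[0.616,-0.505,0.75],[0.616,-0.505,0.75],[0.616,-0.505,0.75]], gripper=[1,1,1,1,1,1,1,1,1,1,1,1])

```text
time_s: 3.3
tcp_pos: [0.4615, 0.0141, 0.401]
ee_rot: [[-0.095, -0.985, 0.142], [-0.563, 0.171, 0.808], [-0.821, -0.003, -0.571]]
wrist_force: [0.1, 0.4, 0.3]
gripper_width: 0.009
```

```bash
cat > st.py <<'E'
from h import *
from station import r
import sys
s=r.sense();print(s["time_s"],"j",s["joints"].round(1),"tcp",s["tcp_pos"].round(4),"f,z,l",inv(s["tcp_pos"]),"F",s["wrist_force"].round(2),"gw",round(s["gripper_width"],3))
print("roterr",Ro.from_matrix(Rt(np.radians(35))@s["ee_rot"].T).as_rotvec(degrees=True).round(2))
for n in sys.argv[2:]:
    cv2.imwrite(f"pics/{n}{sys.argv[1]}.png",r.capture(n)["image"])
E
python3 st.py 1 top scene
```

```text
3.3 j [-18.1   5.4   3.2 -54.7 -95.4   6.7] tcp [0.4615 0.0141 0.401 ] f,z,l (np.float64(0.1704), np.float64(0.401), np.float64(0.0052)) F [0.07 0.44 0.29] gw 0.009
roterr [-0.13  0.21 -0.1 ]
```

View pics/scene1.png

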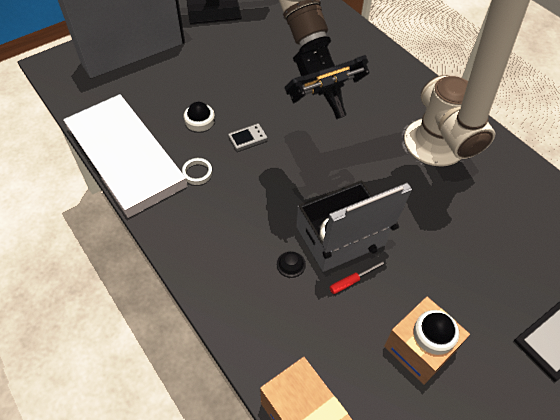

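View pics/top1.png

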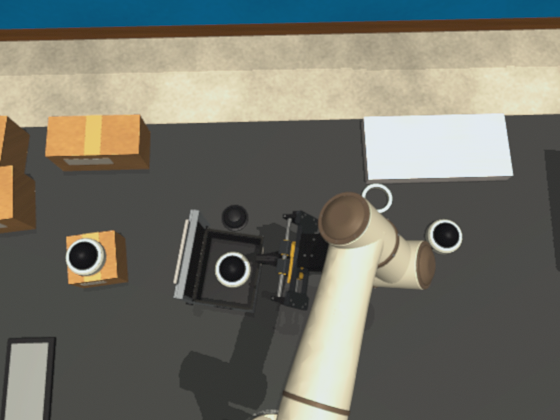

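The fingers are in front of the lid, pointing at the hinge and 35° down. In the scene view the tip is at about (340,115), and the lid is untouched. Before tipping, I'll rehearse reaching the low end pose further out front.

Call:
servo_tool(slide=[[-0.17,-0.95,0],[0,0,-0.95],[0,0,-0.95],[0,0,-0.95],[0,0,-0.95],[0,0,-0.95],[0,0,0],[0,0,0]], twist=[[0,0,0],[0,0,0],[0,0,0],[0,0,0],[0,0,0],[0,0,0],[0,0,0],[0,0,0]], gripper=[1,1,1,1,1,1,1,1])

```text
time_s: 4.4
tcp_pos: [0.4525, -0.0431, 0.1176]
ee_rot: [[-0.095, -0.985, 0.143], [-0.567, 0.172, 0.806], [-0.818, -0.004, -0.574]]
wrist_force: [-0.5, -0.2, 0.9]
gripper_width: 0.003
```

```bash
python3 st.py 2 scene top wrist
```

```text
4.4 j [-24.6  26.7 -13.5 -54.2 -77.6  41.1] tcp [ 0.4525 -0.0431  0.1176] f,z,l (np.float64(0.2282), np.float64(0.1176), np.float64(0.0042)) F [-0.54 -0.16  0.91] gw 0.003
roterr [ 0.1   0.22 -0.04]
```

View pics/wrist2.png

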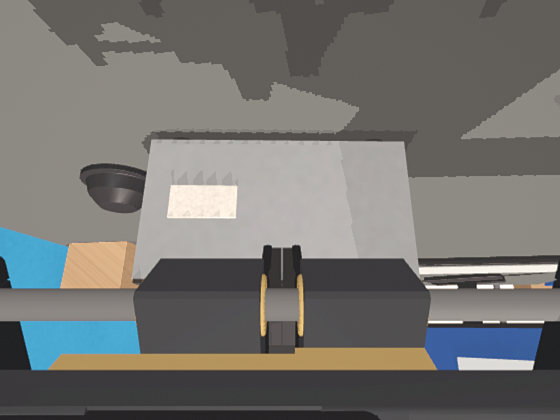

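View pics/scene2.png

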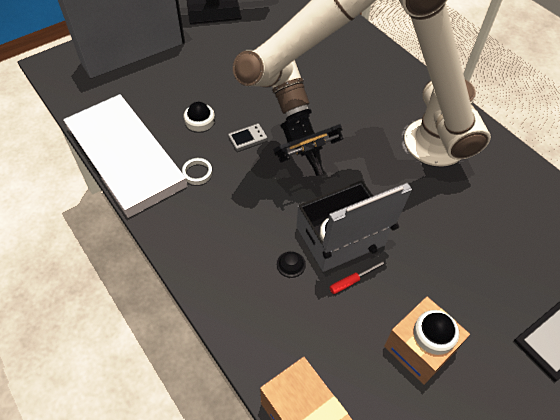

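The low pose is reachable with joints well in range. The wrist view shows the box front squarely ahead: its bottom edge is at row 141, and the finger pair is at about column 283. Next I'll go up and hook over the lip.

Call:
servo_tool(slide=[[0,0,0.95],[0,0,0.95],[0,0,0.95],[0,0,0.95],[0,0,0.95],[0.168,0.96,0],[0.168,0.96,0],[0.168,0.96,0],[0.168,0.96,-0.2],[0.168,0.96,-0.5],[0,0,0],[0,0,0]], twist=[[0,0,0],[0,0,0],[0,0,0],[0,0,0],[0,0,0],[0,0,0],[0,0,0],[0,0,0],[0,0,0],[0,0,0],[0,0,0],[0,0,0]], gripper=[1,1,1,1,1,1,1,1,1,1,1,1])

```text
time_s: 6.05
tcp_pos: [0.5009, 0.2424, 0.3624]
ee_rot: [[-0.094, -0.985, 0.143], [-0.565, 0.172, 0.807], [-0.82, -0.005, -0.573]]
wrist_force: [-0.1, -0.1, -0.3]
gripper_width: 0.007
```

```bash
python3 st.py 3 scene
python3 - <<'E'
import cv2
a=cv2.imread("pics/scene3.png")[90:300,240:450];cv2.imwrite("pics/sc3z.png",cv2.resize(a,None,fx=2.8,fy=2.8,interpolation=cv2.INTER_CUBIC))
E
```

```text
6.05 j [ 10.8   4.8  -2.8 -55.4 -68.6  -5.5] tcp [0.5009 0.2424 0.3624] f,z,l (np.float64(-0.0613), np.float64(0.3624), np.float64(0.0057)) F [-0.09 -0.07 -0.32] gw 0.007
roterr [-0.02  0.28 -0.04]
```

View pics/sc3z.png

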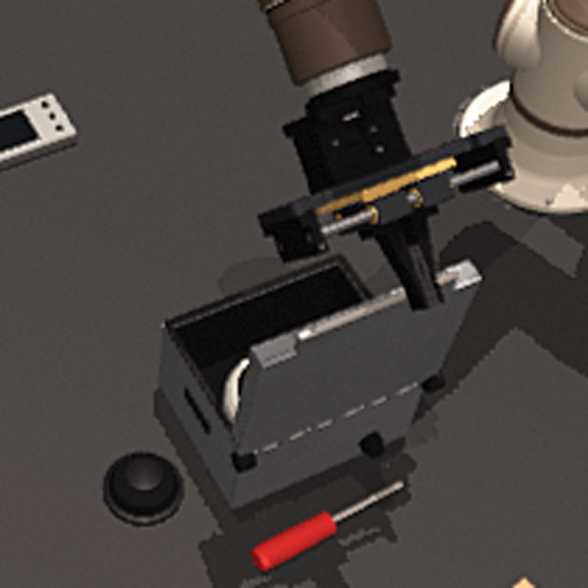

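The closed fingers hover over the lip, with the tip behind the lid (zoom 430,300). I'll lower them behind the lip now.

Call:
servo_tool(slide=[[0.012,0.07,-0.4],[0,0,-0.4],[0,0,-0.17],[0,0,0]], twist=[[0,0,0],[0,0,0],[0,0,0],[0,0,0]], gripper=[1,1,1,1])

```text
time_s: 6.6
tcp_pos: [0.5026, 0.2458, 0.3024]
ee_rot: [[-0.099, -0.985, 0.143], [-0.565, 0.174, 0.807], [-0.819, -0.001, -0.573]]
wrist_force: [-0.9, -0.4, 0.8]
gripper_width: 0.002
```

```bash
python3 st.py 4 scene
python3 - <<'E'
import cv2
a=cv2.imread("pics/scene4.png")[90:300,240:450];cv2.imwrite("pics/sc4z.png",cv2.resize(a,None,fx=2.8,fy=2.8,interpolation=cv2.INTER_CUBIC))
E
```

```text
6.6 j [ 10.4   8.1  -7.2 -58.1 -64.7   1.5] tcp [0.5026 0.2458 0.3024] f,z,l (np.float64(-0.0649), np.float64(0.3024), np.float64(0.0046)) F [-0.91 -0.4   0.79] gw 0.002
roterr [-0.01  0.09  0.11]
```

View pics/sc4z.png

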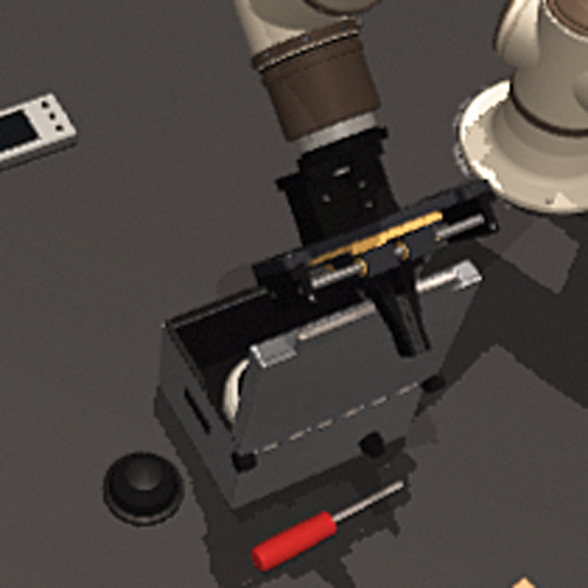

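The fingers reach about 30 mm down behind the lip and the lid hasn't moved. I'll pull it gently toward the front.

Call:
servo_tool(slide=[[-0.023,-0.133,0],[-0.023,-0.133,0],[-0.023,-0.133,0],[-0.023,-0.133,0],[-0.023,-0.133,0],[-0.023,-0.133,0],[-0.023,-0.133,0],[-0.023,-0.133,0]], twist=[[0,0,0],[0,0,0],[0,0,0],[0,0,0],[0,0,0],[0,0,0],[0,0,0],[0,0,0]], gripper=[1,1,1,1,1,1,1,1])

```text
time_s: 7.65
tcp_pos: [0.4908, 0.182, 0.3012]
ee_rot: [[-0.099, -0.985, 0.142], [-0.565, 0.173, 0.806], [-0.819, -0.0, -0.574]]
wrist_force: [0.7, 0.9, 0.2]
gripper_width: 0.008
```

```bash
python3 st.py 5 scene
python3 - <<'E'
import cv2
a=cv2.imread("pics/scene5.png")[90:300,240:450];cv2.imwrite("pics/sc5z.png",cv2.resize(a,None,fx=2.8,fy=2.8,interpolation=cv2.INTER_CUBIC))
from h import *
from station import r
S=r.capture("scene");b=box(*P0)
for q in (1.64,1.5,1.4,1.3,1.2): print(q,((proj(S,b([lid(q,.17,.003,-.1),lid(q,.17,.003,.1)]))-[240,90])*2.8).round(0).tolist())
E
```

```text
7.65 j [  2.6   7.5  -8.1 -57.7 -71.    6.1] tcp [0.4908 0.182  0.3012] f,z,l (np.float64(-0.0001), np.float64(0.3012), np.float64(0.0053)) F [0.75 0.91 0.16] gw 0.008
roterr [0.03 0.   0.04]
1.64 [[268.0, 360.0], [475.0, 276.0]]
1.5 [[254.0, 338.0], [459.0, 255.0]]
1.4 [[244.0, 324.0], [448.0, 242.0]]
1.3 [[234.0, 312.0], [436.0, 231.0]]
1.2 [[224.0, 301.0], [425.0, 222.0]]
```

View pics/sc5z.png

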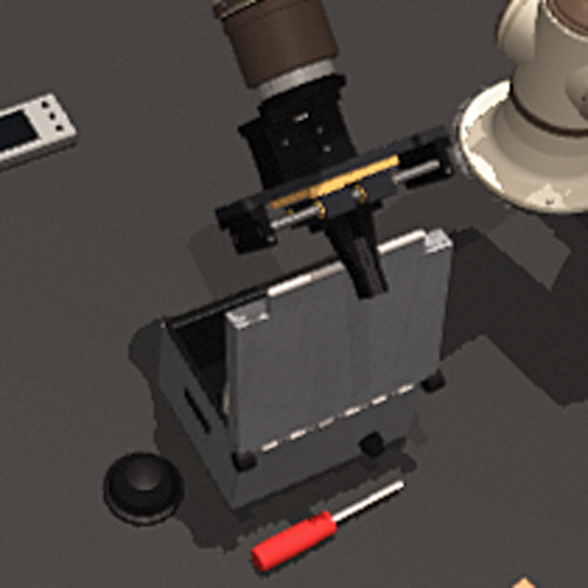

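The lid is at about 1.37 rad, judging by its corners at zoom (228,315) and (453,242). I'll pull to about 1.22, lift off and drop in front.

Call:
servo_tool(slide=[[-0.029,-0.164,0],[-0.029,-0.164,-0.02],[-0.029,-0.164,-0.03],[-0.05,-0.29,0.75],[-0.17,-0.97,0.1],[-0.17,-0.97,0],[-0.15,-0.85,-0.5],[0,0,-1],[0,0,-0.9]], twist=[[0,0,0],[0,0,0],[0,0,0],[0,0,0],[0,0,0],[0,0,0],[0,0,0],[0,0,0],[0,0,0]], gripper=[1,1,1,1,1,1,1,1,1])

```text
time_s: 8.88
tcp_pos: [0.453, -0.0329, 0.2042]
ee_rot: [[-0.099, -0.985, 0.144], [-0.565, 0.175, 0.806], [-0.819, -0.002, -0.574]]
wrist_force: [-0.2, 0.5, 0.2]
gripper_width: 0.006
```

```bash
python3 st.py 6 scene
python3 - <<'E'
import cv2
a=cv2.imread("pics/scene6.png")[90:300,240:450];cv2.imwrite("pics/sc6z.png",cv2.resize(a,None,fx=2.8,fy=2.8,interpolation=cv2.INTER_CUBIC))
from h import *
from station import r
S={"intrinsics":np.array([[538.1415793548213,0.0,277.24086247145175],[0,538.1415793548213,212.23804984310763],[0,0,1.0]]),"R":np.array([[-0.8114741804266242,0.5842479522431748,0.012805655024058222],[0.4779732045396666,0.6761559105693047,-0.5606735238481273],[-0.33623097751846165,-0.44885132828348784,-0.8279379293492528]]),"t":np.array([0.5097111005876841,-0.22902510715053176,1.7438868570993913])}
b=box(*P0)
for q in (1.3,1.2,1.1,1.,.9,.8,.7,.6,.5): print(q,((proj(S,b([lid(q,.19,.003,-.075),lid(q,.19,.003,.075)]))-[240,90])*2.8).round(0).tolist())
E
```

```text
8.875 j [-23.3  18.5 -10.4 -53.4 -83.5  31. ] tcp [ 0.453  -0.0329  0.2042] f,z,l (np.float64(0.2181), np.float64(0.2042), np.float64(0.0054)) F [-0.16  0.49  0.23] gw 0.006
roterr [0.02 0.08 0.15]
1.3 [[259.0, 283.0], [413.0, 222.0]]
1.2 [[248.0, 271.0], [400.0, 212.0]]
1.1 [[237.0, 262.0], [388.0, 203.0]]
1.0 [[227.0, 254.0], [376.0, 196.0]]
0.9 [[218.0, 249.0], [365.0, 192.0]]
0.8 [[209.0, 245.0], [355.0, 190.0]]
0.7 [[201.0, 244.0], [345.0, 189.0]]
0.6 [[194.0, 245.0], [336.0, 191.0]]
0.5 [[187.0, 248.0], [328.0, 194.0]]
```

View pics/sc6z.png

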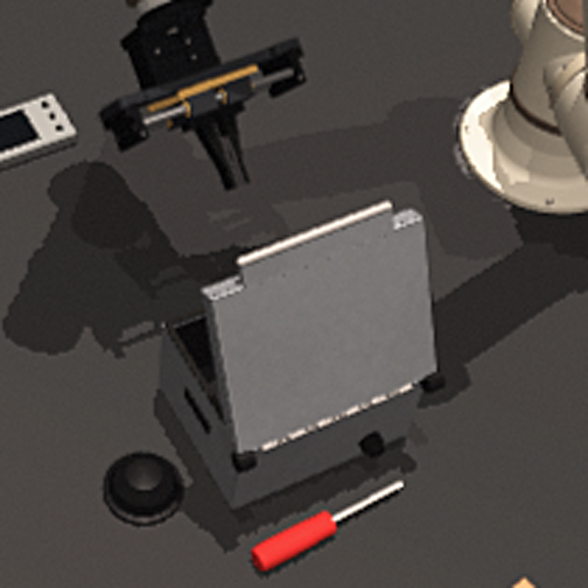

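The lip ends are at zoom (238,262) and (391,204), so the lid is at about 1.1 rad and falling slowly. I'll slip the finger under for a catch at about 0.75.

Call:
servo_tool(slide=[[0.116,0.665,0.2],[0.116,0.665,0.2],[0,0,0],[0,0,0],[0,0,0]], twist=[[0,0,0],[0,0,0],[0,0,0],[0,0,0],[0,0,0]], gripper=[1,1,1,1,1])

```text
time_s: 9.55
tcp_pos: [0.4673, 0.0475, 0.2299]
ee_rot: [[-0.099, -0.985, 0.142], [-0.565, 0.173, 0.807], [-0.819, -0.001, -0.573]]
wrist_force: [-0.4, -0.7, -0.4]
gripper_width: 0.004
```

```bash
python3 st.py 7 scene
python3 - <<'E'
import cv2
a=cv2.imread("pics/scene7.png")[90:300,240:450];cv2.imwrite("pics/sc7z.png",cv2.resize(a,None,fx=2.8,fy=2.8,interpolation=cv2.INTER_CUBIC))
E
```

```text
9.55 j [-14.3  14.1 -11.6 -56.4 -78.9  23.7] tcp [0.4673 0.0475 0.2299] f,z,l (np.float64(0.1364), np.float64(0.2299), np.float64(0.0053)) F [-0.37 -0.67 -0.41] gw 0.004
roterr [-0.    0.04  0.06]
```

View pics/sc7z.png

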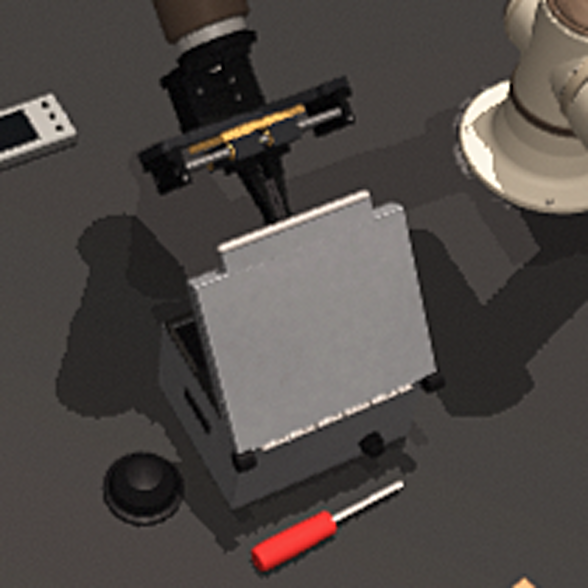

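The lip ends are at (219,248) and (368,194), so the lid is at about 0.92, with the finger waiting below. I'll hold.

Call:
servo_tool(slide=[[0,0,0],[0,0,0],[0,0,0],[0,0,0],[0,0,0],[0,0,0],[0,0,0],[0,0,0]], twist=[[0,0,0],[0,0,0],[0,0,0],[0,0,0],[0,0,0],[0,0,0],[0,0,0],[0,0,0]], gripper=[1,1,1,1,1,1,1,1])

```text
time_s: 10.6
tcp_pos: [0.4673, 0.0483, 0.23]
ee_rot: [[-0.098, -0.985, 0.142], [-0.565, 0.172, 0.807], [-0.819, -0.001, -0.573]]
wrist_force: [-0.8, -1.7, -0.5]
gripper_width: 0.005
```

```bash
python3 st.py 8 scene wrist
python3 - <<'E'
import cv2
a=cv2.imread("pics/scene8.png")[90:300,240:450];cv2.imwrite("pics/sc8z.png",cv2.resize(a,None,fx=2.8,fy=2.8,interpolation=cv2.INTER_CUBIC))
E
```

```text
10.6 j [-14.3  14.1 -11.6 -56.4 -78.8  23.8] tcp [0.4673 0.0483 0.23  ] f,z,l (np.float64(0.1356), np.float64(0.23), np.float64(0.0053)) F [-0.75 -1.66 -0.53] gw 0.005
roterr [-0.01  0.07  0.01]
```

View pics/sc8z.png

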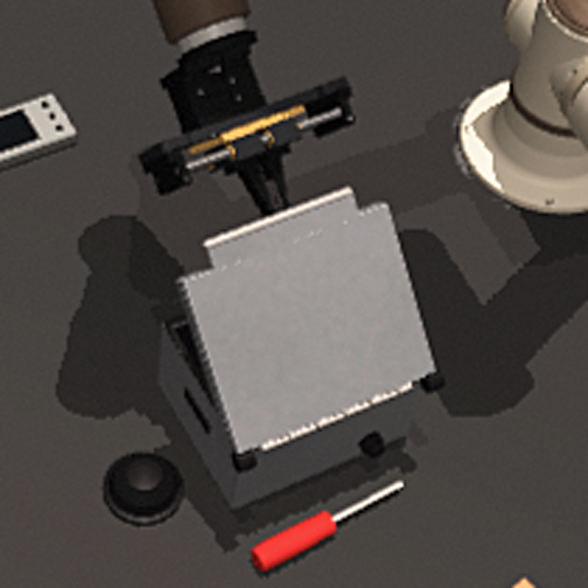

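View pics/wrist8.png

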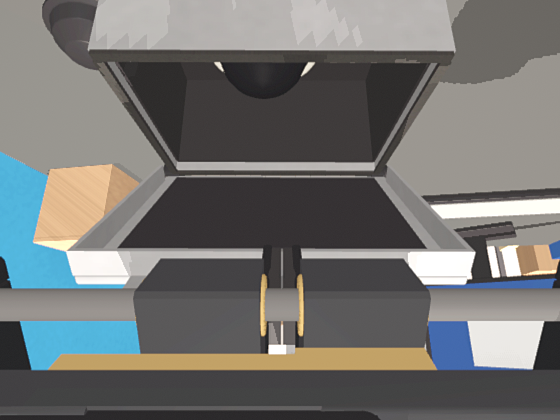

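The lid has stopped at about 0.77 rad and is held. The tip sits close to the skirt face (wrist view, tip at (283,245)), so I'll back it out a few mm so that the lip itself rests on the finger, then hold.

Call:
servo_tool(slide=[[-0.01,-0.06,0.0],[-0.01,-0.05,0.0],[0,0,0],[0,0,0],[0,0,0],[0,0,0],[0,0,0]], twist=[[0,0,0],[0,0,0],[0,0,0],[0,0,0],[0,0,0],[0,0,0],[0,0,0]], gripper=[1,1,1,1,1,1,1])

```text
time_s: 11.58
tcp_pos: [0.4661, 0.0417, 0.2301]
ee_rot: [[-0.098, -0.985, 0.142], [-0.565, 0.172, 0.807], [-0.819, -0.001, -0.573]]
wrist_force: [-0.8, -1.9, -0.7]
gripper_width: 0.004
```

```bash
python3 st.py 9 scene wrist
python3 - <<'E'
import cv2
a=cv2.imread("pics/scene9.png")[140:250,285:395];cv2.imwrite("pics/sc9z.png",cv2.resize(a,None,fx=5.4,fy=5.4,interpolation=cv2.INTER_CUBIC))
from h import *
from station import r
S=r.capture("scene");b=box(*P0)
for q in (.8,.7,.6,.5): print(q,((proj(S,b([lid(q,.19,.003,-.075),lid(q,.19,.003,.075)]))-[285,140])*5.4).round(0).tolist())
E
```

```text
11.575 j [-15.   14.2 -11.5 -56.1 -79.4  24.1] tcp [0.4661 0.0417 0.2301] f,z,l (np.float64(0.1423), np.float64(0.2301), np.float64(0.0055)) F [-0.77 -1.88 -0.69] gw 0.004
roterr [-0.01  0.07 -0.  ]
0.8 [[160.0, 203.0], [441.0, 96.0]]
0.7 [[144.0, 201.0], [422.0, 95.0]]
0.6 [[130.0, 203.0], [405.0, 98.0]]
0.5 [[118.0, 208.0], [390.0, 104.0]]
```

View pics/sc9z.png

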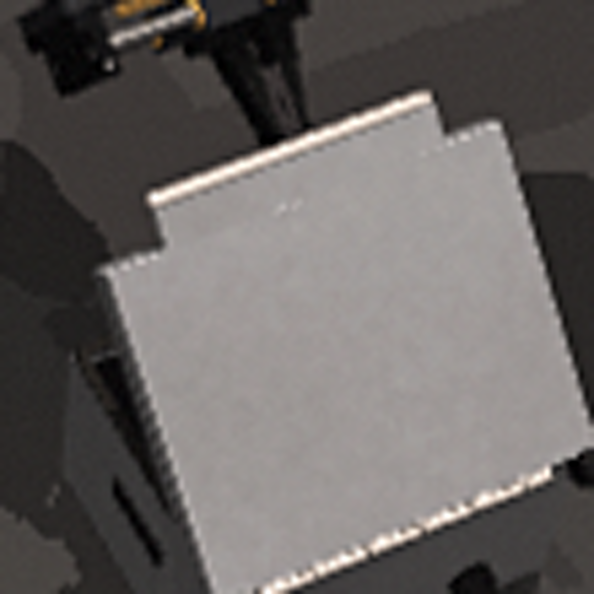

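View pics/wrist9.png

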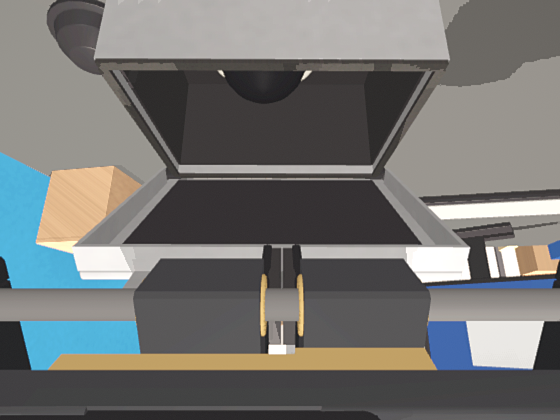

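Lid at about 0.74 rad, with the lip ends at (150,200) and (430,97). It is steady on the finger and its sag matched my move, so it's properly carried. Now I'll compute the lowering arc.

```bash
cat > arc.py <<'E'
from h import *
import sys
q0,q1,n=float(sys.argv[1]),float(sys.argv[2]),int(sys.argv[3])
g=lambda q:np.array([.19*np.cos(q)-.003*np.sin(q),.12+.19*np.sin(q)+.003*np.cos(q)])
qs=np.linspace(q0,q1,n+1)
for a,b in zip(qs,qs[1:]):
    d=g(b)-g(a);v=(d[0]*F+d[1]*Z)/.06;print(v.round(3).tolist(),end=", ")
print("\nend TCP f,z",g(q1)+[.003,-.0204])
E
python3 arc.py .74 .555 12
```

```text
[-0.006, -0.033, -0.036], [-0.006, -0.032, -0.036], [-0.006, -0.032, -0.037], [-0.005, -0.031, -0.037], [-0.005, -0.03, -0.038], [-0.005, -0.03, -0.038], [-0.005, -0.029, -0.039], [-0.005, -0.029, -0.039], [-0.005, -0.028, -0.04], [-0.005, -0.028, -0.04], [-0.005, -0.027, -0.04], [-0.005, -0.026, -0.041], 
end TCP f,z [0.16290025 0.20226893]
```

Call:
servo_tool(slide=[[-0.006,-0.033,-0.036],[-0.006,-0.032,-0.036],[-0.006,-0.032,-0.037],[-0.005,-0.031,-0.037],[-0.005,-0.03,-0.038],[-0.005,-0.03,-0.038],[-0.005,-0.029,-0.039],[-0.005,-0.029,-0.039],[-0.005,-0.028,-0.04],[-0.005,-0.028,-0.04],[-0.005,-0.027,-0.04],[-0.005,-0.026,-0.041]], twist=[[0,0,0],[0,0,0],[0,0,0],[0,0,0],[0,0,0],[0,0,0],[0,0,0],[0,0,0],[0,0,0],[0,0,0],[0,0,0],[0,0,0]], gripper=[1,1,1,1,1,1,1,1,1,1,1,1])

```text
time_s: 13.22
tcp_pos: [0.4624, 0.0204, 0.2022]
ee_rot: [[-0.098, -0.985, 0.142], [-0.565, 0.172, 0.807], [-0.819, -0.001, -0.573]]
wrist_force: [0.1, -0.4, -1.4]
gripper_width: 0.009
```

```bash
cat > look.py <<'E'
import cv2,sys
from h import *
from station import r
k=sys.argv[1]
S=r.capture("scene");b=box(*P0)
a=S["image"][140:250,285:395];cv2.imwrite(f"pics/lk{k}.png",cv2.resize(a,None,fx=5.4,fy=5.4,interpolation=cv2.INTER_CUBIC))
for q in map(float,sys.argv[2:]): print(q,((proj(S,b([lid(q,.19,.003,-.075),lid(q,.19,.003,.075)]))-[285,140])*5.4).round(0).tolist())
E
python3 st.py 10 ; python3 look.py 10 .65 .6 .55 .5 .45; python3 arc.py .555 .37 12
```

```text
13.225 j [-17.6  17.1 -12.4 -55.8 -79.2  28.6] tcp [0.4624 0.0204 0.2022] f,z,l (np.float64(0.164), np.float64(0.2022), np.float64(0.0054)) F [ 0.14 -0.36 -1.45] gw 0.009
roterr [-0.02  0.07  0.01]
0.65 [[137.0, 202.0], [414.0, 96.0]]
0.6 [[130.0, 203.0], [405.0, 98.0]]
0.55 [[124.0, 205.0], [398.0, 101.0]]
0.5 [[118.0, 208.0], [390.0, 104.0]]
0.45 [[113.0, 212.0], [383.0, 109.0]]
[-0.004, -0.026, -0.041], [-0.004, -0.025, -0.042], [-0.004, -0.024, -0.042], [-0.004, -0.024, -0.042], [-0.004, -0.023, -0.043], [-0.004, -0.022, -0.043], [-0.004, -0.022, -0.044], [-0.004, -0.021, -0.044], [-0.004, -0.02, -0.044], [-0.003, -0.02, -0.044], [-0.003, -0.019, -0.045], [-0.003, -0.018, -0.045], 
end TCP f,z [0.17905735 0.17110391]
```

View pics/lk10.png

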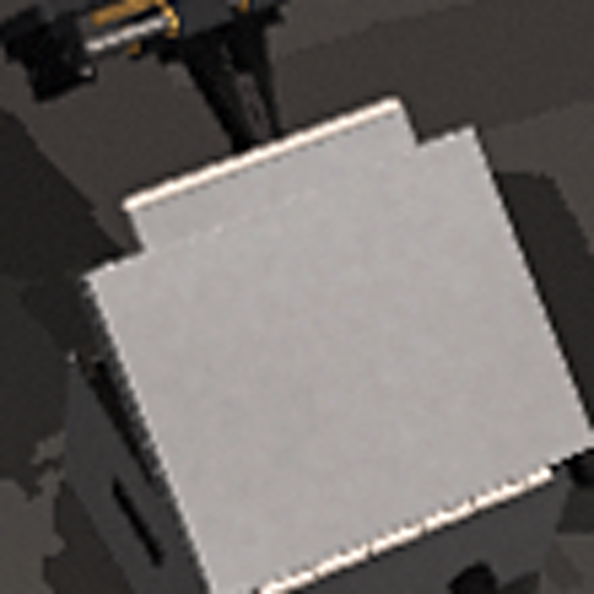

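The lip ends are at (126,204) and (398,102), which gives q≈0.56 as planned. The lid is riding on the finger with about 1.5 N down. Continuing.

Call:
servo_tool(slide=[[-0.004,-0.026,-0.041],[-0.004,-0.025,-0.042],[-0.004,-0.024,-0.042],[-0.004,-0.024,-0.042],[-0.004,-0.023,-0.043],[-0.004,-0.022,-0.043],[-0.004,-0.022,-0.044],[-0.004,-0.021,-0.044],[-0.004,-0.02,-0.044],[-0.003,-0.02,-0.044],[-0.003,-0.019,-0.045],[-0.003,-0.018,-0.045]], twist=[[0,0,0],[0,0,0],[0,0,0],[0,0,0],[0,0,0],[0,0,0],[0,0,0],[0,0,0],[0,0,0],[0,0,0],[0,0,0],[0,0,0]], gripper=[1,1,1,1,1,1,1,1,1,1,1,1])

```text
time_s: 14.78
tcp_pos: [0.4596, 0.0046, 0.171]
ee_rot: [[-0.098, -0.985, 0.142], [-0.565, 0.172, 0.807], [-0.819, -0.001, -0.573]]
wrist_force: [1.0, 0.5, -2.1]
gripper_width: 0.009
```

```bash
python3 st.py 11 ; python3 look.py 11 .45 .4 .35 .3; python3 arc.py .37 .20 12
```

```text
14.775 j [-19.5  20.3 -13.4 -55.7 -78.1  33.1] tcp [0.4596 0.0046 0.171 ] f,z,l (np.float64(0.1801), np.float64(0.171), np.float64(0.0054)) F [ 1.05  0.47 -2.08] gw 0.009
roterr [-0.02  0.06  0.01]
0.45 [[113.0, 212.0], [383.0, 109.0]]
0.4 [[108.0, 217.0], [377.0, 114.0]]
0.35 [[104.0, 223.0], [371.0, 121.0]]
0.3 [[100.0, 229.0], [365.0, 127.0]]
[-0.003, -0.016, -0.042], [-0.003, -0.016, -0.042], [-0.003, -0.015, -0.042], [-0.003, -0.015, -0.042], [-0.002, -0.014, -0.043], [-0.002, -0.013, -0.043], [-0.002, -0.013, -0.043], [-0.002, -0.012, -0.043], [-0.002, -0.012, -0.043], [-0.002, -0.011, -0.043], [-0.002, -0.01, -0.044], [-0.002, -0.01, -0.044], 
end TCP f,z [0.18861664 0.14028737]
```

View pics/lk11.png

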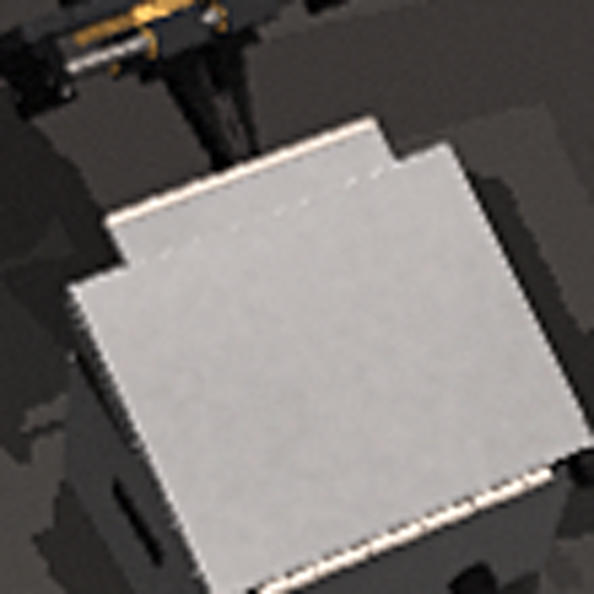

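The lip ends are at (108,219) and (375,119), so q≈0.37. It's still carried, with about 2 N down on the finger. Continuing at 0.11 rad/s.

Call:
servo_tool(slide=[[-0.003,-0.016,-0.042],[-0.003,-0.016,-0.042],[-0.003,-0.015,-0.042],[-0.003,-0.015,-0.042],[-0.002,-0.014,-0.043],[-0.002,-0.013,-0.043],[-0.002,-0.013,-0.043],[-0.002,-0.012,-0.043],[-0.002,-0.012,-0.043],[-0.002,-0.011,-0.043],[-0.002,-0.01,-0.044],[-0.002,-0.01,-0.044]], twist=[[0,0,0],[0,0,0],[0,0,0],[0,0,0],[0,0,0],[0,0,0],[0,0,0],[0,0,0],[0,0,0],[0,0,0],[0,0,0],[0,0,0]], gripper=[1,1,1,1,1,1,1,1,1,1,1,1])

```text
time_s: 16.32
tcp_pos: [0.458, -0.0048, 0.1402]
ee_rot: [[-0.098, -0.985, 0.142], [-0.565, 0.172, 0.807], [-0.819, -0.001, -0.573]]
wrist_force: [-0.9, -0.4, -0.9]
gripper_width: 0.007
```

```bash
python3 st.py 12 wrist; python3 look.py 12 .25 .2 .15; python3 arc.py .20 .05 12;python3 arc.py .05 -.1 12
```

```text
16.325 j [-20.7  23.4 -14.4 -55.9 -76.6  37.1] tcp [ 0.458  -0.0048  0.1402] f,z,l (np.float64(0.1896), np.float64(0.1402), np.float64(0.0054)) F [-0.88 -0.43 -0.94] gw 0.007
roterr [-0.02  0.07  0.01]
0.25 [[96.0, 236.0], [360.0, 135.0]]
0.2 [[93.0, 244.0], [356.0, 143.0]]
0.15 [[90.0, 253.0], [351.0, 153.0]]
[-0.001, -0.008, -0.039], [-0.001, -0.008, -0.039], [-0.001, -0.007, -0.039], [-0.001, -0.007, -0.039], [-0.001, -0.006, -0.039], [-0.001, -0.006, -0.039], [-0.001, -0.005, -0.039], [-0.001, -0.005, -0.039], [-0.001, -0.004, -0.039], [-0.001, -0.004, -0.039], [-0.001, -0.003, -0.039], [-0.0, -0.003, -0.039], 
end TCP f,z [0.19261261 0.11209229]
[-0.0, -0.002, -0.04], [-0.0, -0.002, -0.04], [-0.0, -0.001, -0.04], [-0.0, -0.001, -0.04], [-0.0, -0.0, -0.04], [0.0, 0.0, -0.04], [0.0, 0.001, -0.04], [0.0, 0.001, -0.04], [0.0, 0.002, -0.04], [0.0, 0.002, -0.04], [0.0, 0.003, -0.04], [0.001, 0.003, -0.039], 
end TCP f,z [0.19235029 0.08361666]
```

View pics/lk12.png

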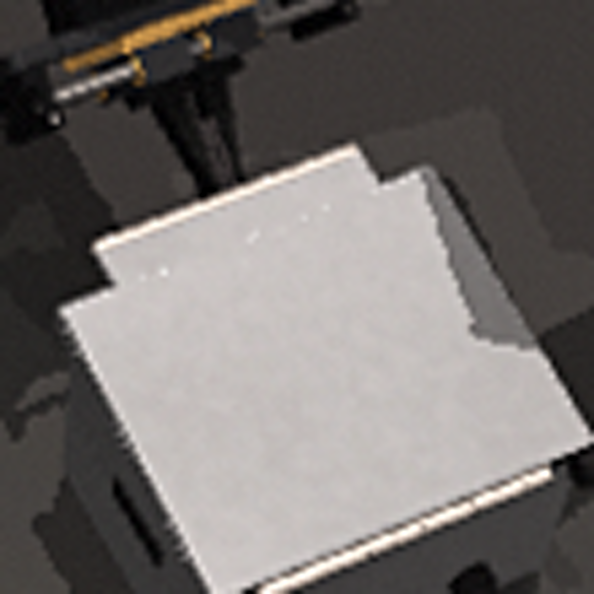

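View pics/wrist12.png

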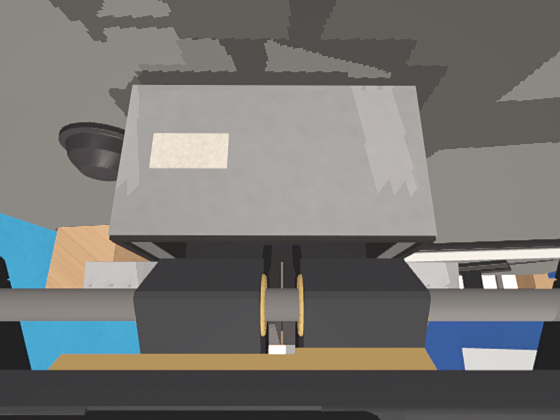

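The lip ends are at (95,244) and (355,146), so q≈0.2. The tip is clear in front of the box wall. Next is q=0.05.

Call:
servo_tool(slide=[[-0.001,-0.008,-0.039],[-0.001,-0.008,-0.039],[-0.001,-0.007,-0.039],[-0.001,-0.007,-0.039],[-0.001,-0.006,-0.039],[-0.001,-0.006,-0.039],[-0.001,-0.005,-0.039],[-0.001,-0.005,-0.039],[-0.001,-0.004,-0.039],[-0.001,-0.004,-0.039],[-0.001,-0.003,-0.039],[0,-0.003,-0.039]], twist=[[0,0,0],[0,0,0],[0,0,0],[0,0,0],[0,0,0],[0,0,0],[0,0,0],[0,0,0],[0,0,0],[0,0,0],[0,0,0],[0,0,0]], gripper=[1,1,1,1,1,1,1,1,1,1,1,1])

```text
time_s: 17.92
tcp_pos: [0.4573, -0.0088, 0.1121]
ee_rot: [[-0.098, -0.985, 0.142], [-0.565, 0.172, 0.807], [-0.819, -0.001, -0.573]]
wrist_force: [0.2, -0.1, -1.4]
gripper_width: 0.006
```

```bash
python3 st.py 13; python3 look.py 13 .1 .05 0
```

```text
17.925 j [-21.3  26.3 -15.1 -56.3 -75.   40.6] tcp [ 0.4573 -0.0088  0.1121] f,z,l (np.float64(0.1936), np.float64(0.1121), np.float64(0.0054)) F [ 0.17 -0.11 -1.41] gw 0.006
roterr [-0.02  0.07  0.01]
0.1 [[88.0, 262.0], [348.0, 162.0]]
0.05 [[86.0, 272.0], [345.0, 172.0]]
0.0 [[85.0, 283.0], [342.0, 183.0]]
```

View pics/lk13.png

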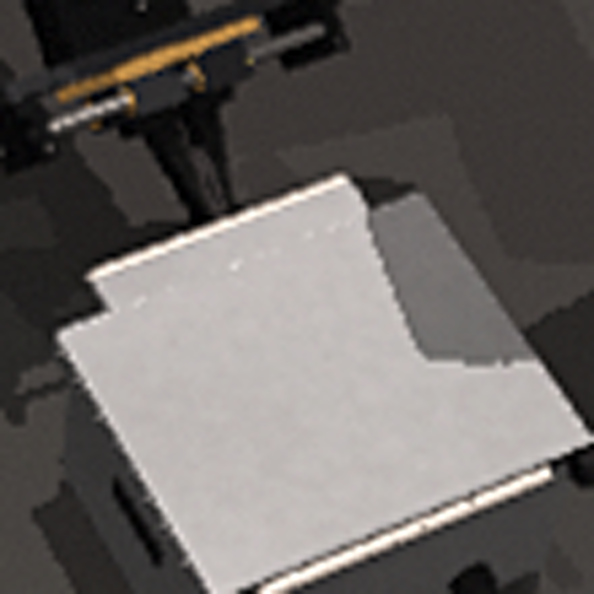

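q is about 0.04–0.05. The last few millimetres go slower, and then I lower the finger clear below the lip.

Call:
servo_tool(slide=[[0,0,-0.025],[0,0,-0.025],[0,0,-0.025],[0,0,-0.025],[0,0,-0.025],[0,0,-0.025],[0,0,-0.025],[0,0,-0.03],[0,0,-0.04],[0,0,-0.04],[0,0,-0.04],[0,0,0]], twist=[[0,0,0],[0,0,0],[0,0,0],[0,0,0],[0,0,0],[0,0,0],[0,0,0],[0,0,0],[0,0,0],[0,0,0],[0,0,0],[0,0,0]], gripper=[1,1,1,1,1,1,1,1,1,1,1,1])

```text
time_s: 19.48
tcp_pos: [0.4572, -0.0087, 0.0926]
ee_rot: [[-0.098, -0.985, 0.142], [-0.565, 0.172, 0.807], [-0.82, -0.001, -0.573]]
wrist_force: [0.7, -1.0, 0.4]
gripper_width: 0.001
```

```bash
python3 st.py 14 wrist; python3 look.py 14 .02 0
```

```text
19.475 j [-21.4  28.4 -15.7 -56.8 -73.6  42.8] tcp [ 0.4572 -0.0087  0.0926] f,z,l (np.float64(0.1936), np.float64(0.0926), np.float64(0.0055)) F [ 0.69 -0.99  0.43] gw 0.001
roterr [-0.03  0.04  0.01]
0.02 [[86.0, 279.0], [343.0, 179.0]]
0.0 [[85.0, 283.0], [342.0, 183.0]]
```

View pics/lk14.png

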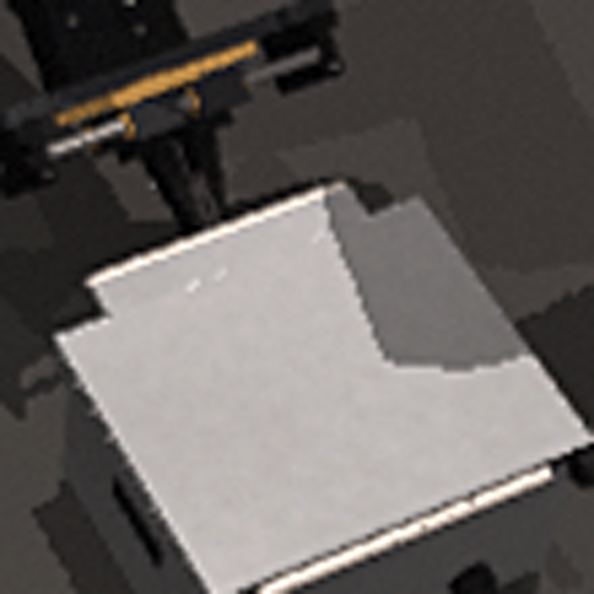

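View pics/wrist14.png

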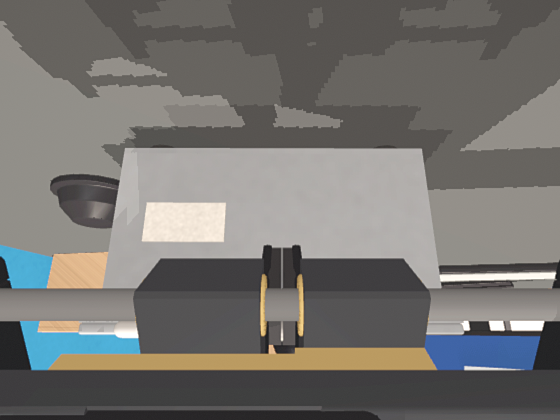

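The lid is shut: the lip ends at (90,281) and (345,183) match q=0, and the finger has dropped about 10 mm clear of it. Backing away to the front.

Call:
servo_tool(slide=[[-0.05,-0.3,0],[-0.1,-0.6,0],[-0.1,-0.6,0.2],[-0.1,-0.6,0.5],[0,0,0.5],[0,0,0],[0,0,0],[0,0,0]], twist=[[0,0,0],[0,0,0],[0,0,0],[0,0,0],[0,0,0],[0,0,0],[0,0,0],[0,0,0]], gripper=[1,1,1,1,1,1,1,1])

```text
time_s: 20.58
tcp_pos: [0.4358, -0.1345, 0.1639]
ee_rot: [[-0.1, -0.985, 0.141], [-0.564, 0.172, 0.808], [-0.82, 0.001, -0.572]]
wrist_force: [-0.6, -0.7, -0.1]
gripper_width: 0.005
```

```bash
python3 st.py 15 wrist scene top; python3 look.py 15 .02 0
python3 - <<'E'
import cv2
a=cv2.imread("pics/scene0.png");b=cv2.imread("pics/scene15.png")
cv2.imwrite("pics/cmp.png",cv2.resize(cv2.vconcat([a[90:380,180:480],b[90:380,180:480]]) if 0 else cv2.hconcat([a[90:380,180:480],b[90:380,180:480]]),None,fx=1.33,fy=1.33))
E
```

```text
20.575 j [-33.2  26.   -6.7 -48.9 -87.9  39.2] tcp [ 0.4358 -0.1345  0.1639] f,z,l (np.float64(0.3211), np.float64(0.1639), np.float64(0.0049)) F [-0.57 -0.68 -0.11] gw 0.005
roterr [-0.09 -0.05  0.01]
0.02 [[86.0, 279.0], [343.0, 179.0]]
0.0 [[85.0, 283.0], [342.0, 183.0]]
```

View pics/cmp.png

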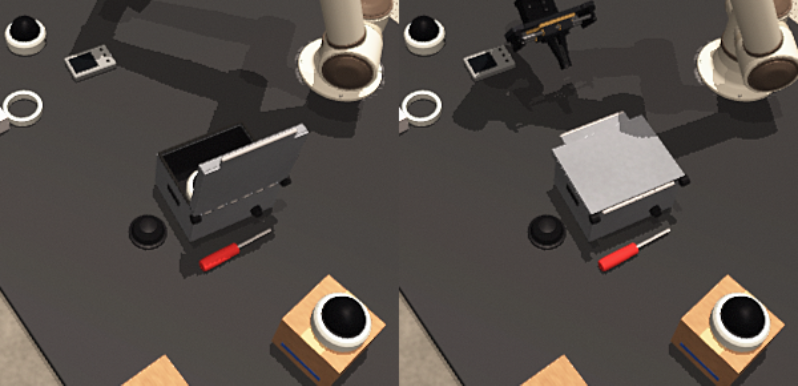

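View pics/wrist15.png

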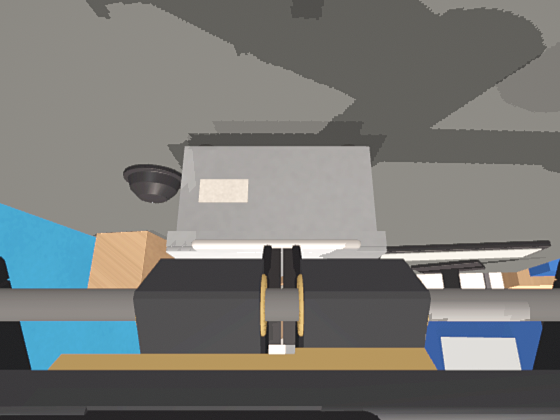

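View pics/top15.png

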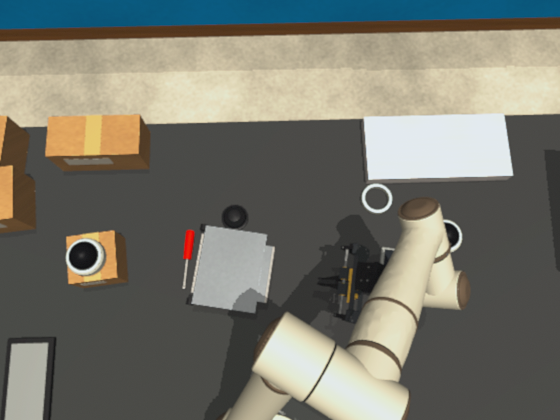

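View pics/lk15.png

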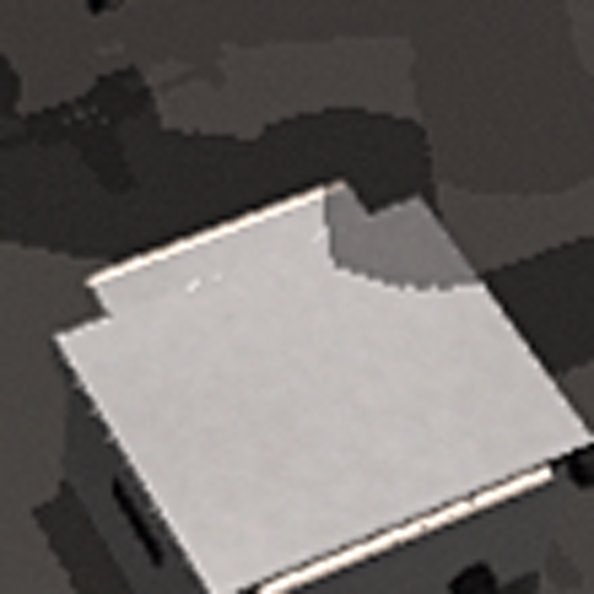

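The lid is fully shut and hasn't shifted since the finger left. The box, cap, screwdriver, carton, tester, tape and bench camera are at the same pixels as at the start, and the arm is clear. Handing in.

```bash
python3 -c "
from station import r
print(r.finish_job())"
```

```text
the job is handed in; nothing more can be done
None
```

The lid is shut and the job is handed in at about 20.7 s. `finish_job` reports no verdict, so the points below are from my own checks.

- **Tipping:** I hooked the closed fingers over the lip from the front and drew the lid forward from about 1.64 rad to about 1.2. I then lifted off and dropped the fingers in front while it fell slowly.
- **Catch:** The lip landed on the upper outer side of the fingers at about 0.77 rad. The tip came down close to the skirt, so I backed it out about 7 mm, and the lid then sat steady at about 0.74.
- **Lowering:** I followed the lip's arc at about 0.12 rad/s, slower for the last millimetres, and the images showed 0.56, 0.37, 0.20 and 0.05 rad on the way. The wrist force I read stayed at about 2 N.
- **Last checks:** The lip's pixels match the shut position to within about 5 px in a 5.4× zoom (about 1 px in the image). They did not change after the fingers dropped clear and withdrew about 130 mm to the front.
- **Surroundings:** By eye, the box and bystanders look unmoved against the first images. In the last top view the arm partly hides the tester and bench camera, but both are clear in the scene view.
- **Not checked:** The camera inside can't be seen now that the lid is shut. The fingers never entered the box.

Two readings disagreed. At the catch the wrist force pointed more to the front than expected, within sensor noise of about 1 N. The contact also came about 5 mm earlier than my finger-thickness guess, and I allowed for that while lowering.

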